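# Hold the tweezers in the demagnetiser coil

### The job

The fine tweezers have become magnetic. Switch the coil demagnetiser on at its red rocker first, then pick the tweezers up by their rear half, pass them tips first and gently through the brass-framed window in its front cheek until the tips are at the middle of the coil, and finish with the gripper still holding them there, in line with the tunnel and without leaning on the demagnetiser, while the field runs down. Do not disturb the screwdriver, the brush or the oil cup.

Things in the scene. Friction and masses are not known exactly. Their poses are not given: they have to be found in the camera images.
- demagnetiser: fixed: a copper coil between two brown upright cheeks on a blue-grey base. Origin on the bench under the coil's middle; +x runs along the tunnel from the front cheek (with the window, facing -x) to the closed rear cheek. Base x -50..50, y -92..40, top z 24 mm. Front cheek x -45..-35, y -36..36, z 24..76 mm; nothing is higher. A pale tape band round the winding marks its middle, x 0
- window (a point): centre of the brass-framed window at the front cheek's outer face (x -45, y 0, z 50 mm in the demagnetiser's frame, same axes: +x points straight in). Window 13.4 mm wide (y), 11 mm high (z), 10 mm deep, mouth flared by 3 mm; behind it the tunnel widens to 30 x 28 mm and ends at the rear cheek 80 mm from the outer face
- coil_middle (a point): middle of the coil on the tunnel axis, 45 mm behind the outer face of the window; same axes as the demagnetiser
- rocker (a joint): the red rocker switch, 30 mm long (demagnetiser x), 18 mm wide, on the base at x -8, y -68 mm; 0 rad = off, near end (towards -x, with a white dash) 3 mm proud; 0.36 rad = on, near end down; stays where it is put; takes about 3 N, pressed down on the near end
- rocker_end (a point): point to press: top of the raised near end of the rocker, 11 mm from its pivot (about 36 mm above the bench when off, 32 mm when on); moves with the rocker
- tweezers: the only tweezers: thin bright steel, rigid, 118 mm long, lying on edge. Origin at mid length on the underside; tips at -y, joined end at +y, 9 mm high. Width along x (grip across it): 11.4 mm at mid length, 10 mm at 20 mm either side, 6 mm at 45 mm. 16 g. With tips at the coil middle, the front cheek's outer face is 14 mm from mid length on the tips' side: grip 15 to 30 mm behind mid length
- tweezers_tip (a point): the tips of the tweezers, 59 mm from mid length, 4.5 mm above the underside; axes as the tweezers
- tool_mat: dark green mat 160 x 230 x 2 mm, fixed on the bench; the tools lie on it side by side about 80 mm apart
- red_driver: small screwdriver with a red end on the mat, 94 mm long, to be left alone; origin at mid length on the underside
- dust_brush: small brush with a wooden handle on the mat, 122 mm long, to be left alone; origin at mid length on the underside
- red_cup: small oil cup with a red lid, 27 mm across, 23 mm high, standing beyond the demagnetiser and mat, to be left alone; origin on its underside

How it is judged (in metres and radians):
On the way, in this order (a step that is already met when the one before it is completed fails the run):
1. the rocker is switched on (value of joint rocker above 0.3 rad), for 0.2 s.
2. with the coil on, the tips have passed in through the window (value of joint rocker above 0.3 rad and x of tweezers_tip in the frame of window above 0.012 m and distance between tweezers_tip and coil_middle below 0.04 m), for 0.1 s.
At the end, for the whole second after the job is handed in: The rocker is on (above 0.30 rad). The fingers still hold the tweezers, which are at rest in the window with their tips within 8 mm of the coil middle along the tunnel (12 mm in all), in line with the tunnel within 8 degrees, and touching the demagnetiser with less than 2 N (value of joint rocker above 0.3 rad and x of tweezers_tip in the frame of coil_middle between -0.008 and 0.008 m and distance between tweezers_tip and coil_middle below 0.012 m and angle between the y axis of tweezers and the x axis of window, either way round below 0.14 rad and contact force between the fingers and tweezers above 1 N and contact force between tweezers and demagnetiser below 2 N and linear speed of tweezers below 0.02 m/s); the arm keeps its last pose, push and grip.
It fails at once if the tweezers are knocked or forced against the demagnetiser (over 15 N) (contact force between tweezers and demagnetiser above 15 N).
It fails at once if the screwdriver, brush or oil cup is moved by more than 20 mm (distance of any of red_driver, dust_brush, red_cup from where it was at the start of the episode above 0.02 m).
It also fails if it takes over 51 s, if anything falls off the work surface, if the arm or the gripper's body presses on something with over 40 N, if the wrist force passes 120 N, or if a joint passes its speed limit or range.

### The arm

A 6-joint arm with a two-finger parallel gripper is mounted at the origin on a cart in front of the work surface, level with it; the furniture and walls round the work are solid. World frame = base frame: x ahead of the robot, y to its left, z up, the work surface at z = 0. Lengths are in m, angles in degrees, forces in N, time in s.
With the tool pointing down it reaches from about 0.35 to 0.725 m from the base axis. Payload 4.3 kg.
Tool frame: the origin (TCP) lies at the very end of the fingers, on their centre line; the grasp point (between the pads) lies 19 mm behind it; z points along the fingers, y is the line along which they close (so a half turn about z gives the same grasp; the last joint's range is limited). The gripper opens to 85 mm and grips with 20 to 120 N. Pads are 22 mm wide; open, the fingers measure 114 mm over their backs; the gripper's body (76 mm by 85 mm) begins 54 mm behind the grasp point. The pads swing forward as they close: fully open they stand 13 mm farther back than shut.
Start: joints at [59.628, 21.618, 4.641, 73.018, 0, 83.68], TCP at [0.234, 0.525, 0.208] pointing down, gripper open.
Joint ranges: [-156.06, 156.06], [-48.1, 94.91], [-58.44, 69.94], [-101.28, 121.22], [-78.64, 73.56], [-180, 180]. Speed limits (degrees/s): [147.25, 147.25, 180, 180, 180, 180].

### API

Orientations are given as a 3x3 rotation matrix whose columns are the frame's x, y, z axes.
In Python, from station import env gives the robot as it stands. The module is installed in compiled form; this text tells all that it offers.
- The arm moves only by the tool send_rows, never from a script. Its argument "steps" is a list of rows, each an object of numbers: "x", "y", "z": the shift along the tool's x, y, z in cm; "roll": the turn about the tool's z in rad. A call has 1 to 10 rows; each row is the pose to reach, as a shift and turn from the pose commanded when the call began, along the tool's axes at that moment; what a row does not reach only later rows make up. A row lasts 1/10 s, in which the tool goes at most 50 mm and 8.59 degrees, less where a joint would pass 70% of its speed; a pose out of reach is approached as far as the arm can. A call with a gripper value outside its range is refused whole. "fingers" is the closure, from -1 (fully open) to 1 (shut), set as the call begins (left out, the last holds). The fingers move at their own pace and stop on an object; "squeeze" is the grip in N (left out, the last holds). Time passes only in rows, so rows that repeat a pose let the fingers close. It gives the time, the measured TCP pose, the force, the opening and the grip force at its end, in the units of the state.
- env.sense(): the state, without advancing time (a new reading comes with each control period).
- env.snapshot(name): name is "side" or "top" or "wrist"; returns a dict with "img" (400x640x3 uint8, blue, green, red), "camera_matrix" (3x3 intrinsics, pixels), "extrinsics" (4x4, takes a point from camera to world coordinates); the wrist camera has in their place "tool_from_camera" (4x4, takes a point from camera to tool coordinates, whose origin is the TCP and whose axes are the flange's). Camera axes: x right, y down, z forward; pixel columns grow to the right and rows downward; lengths in m; the calibration is good to about 2 mm. The wrist camera is an equidistant fisheye: a pixel r from the principal point sees the ray r / f radians off the axis. A picture is of the moment at which its call begins: read the wrist's pose just before it. There is no depth.
- env.close_job(): hands the job in; it is judged then, once.
Trained networks look in the newest picture that a camera, given by its name, has taken for a name from the list of things; names that differ only in an ending like _2 or _b are one class to them, and where a whole thing is asked for, a point or a joint stands for the part that bears it (a point fixed in the world has none). Each returns a list of dicts, best first, with "conf" (0 to 1); they miss things now and then, are a little off and sometimes report something else, mostly with a low value. They report only what shows in the picture. A call takes as long as a camera call.
- env.recognise(camera, target): "location" ([column, row] in pixels, amid what is visible of it).
The state is a dict: "clock": time; "joint_positions": joint angles; "joint_vel": joint speeds; "effort": joint torques, N m; "tool_pos": TCP position; "orientation": TCP orientation; "wrist_force": force on the tool from outside, world axes, zero at the start; "torque": the same for the moment, N m; "gripper_width": opening from 0.0 (shut) to 1.0 (fully open); "gripper_force": force on a finger pad.
Only numpy, scipy, OpenCV 4.12 (cv2) and the standard library are available. Lean on these libraries where they do the work, as an engineer would, in place of code of your own. Each camera call takes 0.05 s, during which the arm holds its last target. There are 200 camera calls.

## Working session

There is one attempt and no reset: what is moved stays moved. The work goes in short steps, Python scripts to look and compute and a tool call to move; the robot and the scene stay as the last step left them, time stands still between calls to the robot, and variables do not carry over. Pictures are saved under pics/ and viewed, at most 10 in all, crops included, and the job is handed in when it is done.

Besides the shell and the picture viewer there is one more tool, called as name([rows], argument=value, ...), one row to a line, values as JSON. send_rows: Moves the arm, as the interface text tells. Its arguments: {"type":"object","properties":{"steps":{"type":"array"},"fingers":{"type":"number"},"squeeze":{"type":"number"}},"required":["steps"]}

```bash
mkdir -p pics
cat > h.py <<'E'
import numpy as np, cv2
from station import env
def snap(n,f=None):
    s=env.sense(); d=env.snapshot(n)
    if f: cv2.imwrite('pics/'+f,d['img'])
    return s,d
def ray(d,px,s=None):
    K=np.array(d['camera_matrix']);
    v=np.array([(px[0]-K[0,2])/K[0,0],(px[1]-K[1,2])/K[1,1]])
    if 'extrinsics' in d:
        T=np.array(d['extrinsics']); r=np.array([v[0],v[1],1.])
    else:
        W=np.eye(4);W[:3,:3]=s['orientation'];W[:3,3]=s['tool_pos']
        T=W@np.array(d['tool_from_camera']); th=np.hypot(*v)
        r=np.array([*(v/max(th,1e-9)*np.sin(th)),np.cos(th)])
    r=T[:3,:3]@r
    return T[:3,3],r/np.linalg.norm(r)
def atz(d,px,z,s=None):
    o,r=ray(d,px,s); return o+r*(z-o[2])/r[2]
def tri(*rays):
    A=sum(np.eye(3)-np.outer(r,r) for o,r in rays); b=sum((np.eye(3)-np.outer(r,r))@o for o,r in rays)
    p=np.linalg.solve(A,b); return p,[np.linalg.norm(np.cross(p-o,r)) for o,r in rays]
E
python3 - <<'E'
from h import *
np.set_printoptions(precision=4,suppress=True)
D={}
for c in ['top','side','wrist']:
    s,d=snap(c,c+'0.png'); D[c]=(s,d)
    print(c,d['camera_matrix'][0],d.get('extrinsics',d.get('tool_from_camera')))
    for t in ['demagnetiser','window','rocker','rocker_end','tweezers','tweezers_tip','red_driver','dust_brush','red_cup','tool_mat','coil_middle']:
        try: print(t,[(np.round(r['location']).tolist(),round(r['conf'],2)) for r in env.recognise(c,t)][:3])
        except Exception as e: print(t,e)
print(s)
ims=[D[c][1]['img'] for c in ('top','side')]
E
```

```text
top [426.24     0.     321.8332] [[ 0.0185 -0.9908  0.1341  0.4783]
 [-0.9995 -0.0218 -0.0232  0.1031]
 [ 0.0259 -0.1336 -0.9907  0.9344]
 [ 0.      0.      0.      1.    ]]
demagnetiser [([398.0, 242.0], 0.97)]
window [([399.0, 244.0], 0.72)]
rocker []
rocker_end [([406.0, 263.0], 0.42)]
tweezers [([214.0, 275.0], 0.55)]
tweezers_tip []
red_driver [([292.0, 280.0], 0.63)]
dust_brush [([254.0, 256.0], 0.69), ([408.0, 260.0], 0.26)]
red_cup [([316.0, 160.0], 0.52)]
tool_mat []
coil_middle [([397.0, 245.0], 0.95)]
side [511.9049   0.     314.0193] [[-0.9997  0.0226 -0.0098  0.5823]
 [ 0.021   0.5766 -0.8168  1.1292]
 [-0.0128 -0.8167 -0.5769  0.8046]
 [ 0.      0.      0.      1.    ]]
demagnetiser [([328.0, 167.0], 0.64)]
window [([330.0, 169.0], 0.65), ([366.0, 223.0], 0.51)]
rocker []
rocker_end []
tweezers [([355.0, 268.0], 0.68)]
tweezers_tip [([357.0, 271.0], 0.69)]
red_driver [([361.0, 224.0], 0.41)]
dust_brush [([343.0, 247.0], 0.54)]
red_cup []
tool_mat [([351.0, 250.0], 0.57), ([356.0, 247.0], 0.36)]
coil_middle [([328.0, 169.0], 0.56)]
wrist [309.7069   0.     319.2919] [[ 0
[... 287 characters left out ...]
iver [([182.0, 367.0], 0.6)]
dust_brush []
red_cup []
tool_mat [([179.0, 354.0], 0.78)]
coil_middle [([149.0, 396.0], 0.48)]
{'clock': 1.2, 'joint_positions': array([59.6268, 21.6156,  4.6398, 73.0177,  0.0006, 83.6792]), 'joint_vel': array([ 0.0385,  0.0327, -0.0021,  0.0535,  0.0148, -0.0335]), 'effort': array([  0.0007, -46.3525,  27.0158,   0.0004,   0.    ,   0.    ]), 'tool_pos': array([0.2344, 0.5251, 0.2078]), 'orientation': array([[-0.9132,  0.4076,  0.    ],
       [ 0.4076,  0.9132,  0.0001],
       [-0.    ,  0.0001, -1.    ]]), 'wrist_force': array([-0.1108,  0.4707, -0.2026]), 'torque': array([ 0.0194, -0.0127, -0.0266]), 'gripper_force': 0.0, 'gripper_width': 1.00116364713726}
```

Run:
```python
import cv2
a=cv2.imread('pics/top0.png')[130:330,180:440]; cv2.imwrite('pics/t1.png',cv2.resize(a,None,fx=3,fy=3,interpolation=cv2.INTER_CUBIC)[:600])
a=cv2.imread('pics/side0.png')[110:310,220:480]; cv2.imwrite('pics/s1.png',cv2.resize(a,None,fx=3,fy=3,interpolation=cv2.INTER_CUBIC)[:600])
```

```text
(no output)
```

View pics/t1.png

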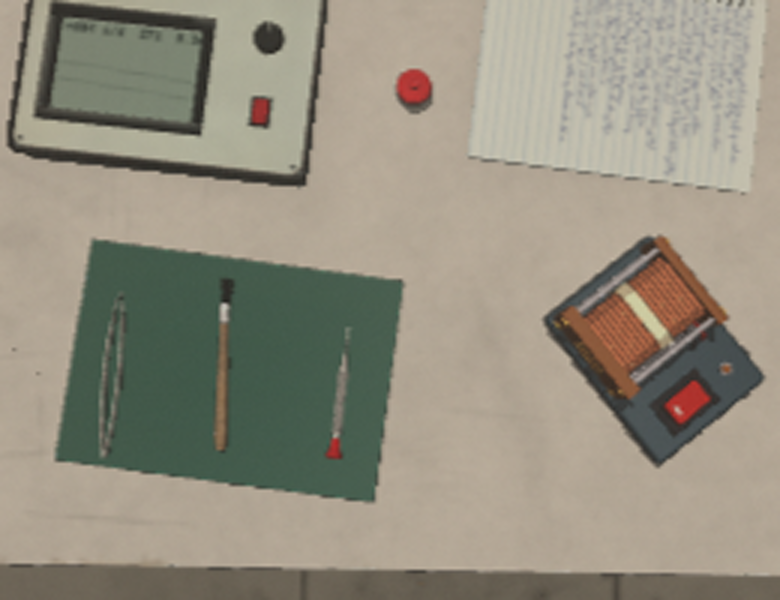

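View pics/s1.png

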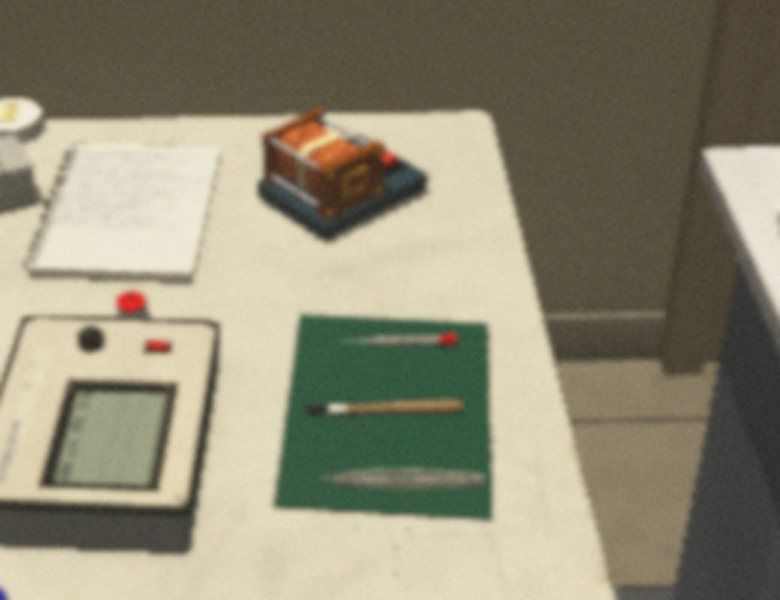

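Run:
```python
from h import *
np.set_printoptions(precision=4,suppress=True)
d=env.snapshot('top'); e=env.snapshot('side')
t=lambda p:(180+p[0]/3,130+p[1]/3); s=lambda p:(220+p[0]/3,110+p[1]/3)
for n,p,z in [('c-L',(545,320),.024),('rearL',(650,237),.024),('rearR',(763,378),.024),('frontR',(658,465),.024),('rock',(689,401),.033),('dash',(678,410),.036),('coil tape mid top',(649,316),.07),
 ('twfar',(122,293),.0065),('twnear',(105,455),.0065),('cup',(414,87),.023),('brushfar',(227,280),.005),('brushnear',(220,450),.005),('drvfar',(348,328),.005),('drvnear',(334,456),.006)]:
    print(n,atz(d,t(p),z))
for n,p,q in [('twfar',(122,293),(325,479)),('twnear',(105,455),(486,480)),('frontcorner base',(545,320),(328,222)),('frontR',(658,465),(426,180)),('rock',(689,401),(390,158))]:
    print(n,tri(ray(d,t(p)),ray(e,s(q))))
```

```text
c-L [ 0.5299 -0.0047  0.024 ]
rearL [ 0.5911 -0.0802  0.024 ]
rearR [ 0.4918 -0.1605  0.024 ]
frontR [ 0.4297 -0.085   0.024 ]
rock [ 0.4747 -0.1053  0.033 ]
dash [ 0.4683 -0.0968  0.036 ]
coil tape mid top [ 0.5314 -0.07    0.07  ]
twfar [0.5443 0.2996 0.0065]
twnear [0.429  0.3059 0.0065]
cup [0.6977 0.092  0.023 ]
brushfar [0.5554 0.2246 0.005 ]
brushnear [0.4338 0.2249 0.005 ]
drvfar [0.5224 0.136  0.005 ]
drvnear [0.431  0.1435 0.006 ]
twfar (array([0.5439, 0.3004, 0.003 ]), [np.float64(0.0006407398120199783), np.float64(0.0006407398120201316)])
twnear (array([0.4267, 0.3067, 0.0041]), [np.float64(0.0021962261815340685), np.float64(0.002196226181534062)])
frontcorner base (array([ 0.5286, -0.0045,  0.0247]), [np.float64(0.0013232565434647611), np.float64(0.0013232565434647416)])
frontR (array([ 0.4299, -0.0874,  0.0131]), [np.float64(0.0008252992278088189), np.float64(0.000825299227808788)])
rock (array([ 0.4692, -0.106 ,  0.0274]), [np.float64(0.005481365422913709), np.float64(0.005481365422913691)])
```

send_rows([
  {"x":-4,"y":-4,"z":1,"roll":0.05},
  {"x":-7.3,"y":-7.4,"z":2,"roll":0.1},
  {"x":-10.6,"y":-10.8,"z":3,"roll":0.15},
  {"x":-13.9,"y":-14.2,"z":4,"roll":0.2},
  {"x":-17.2,"y":-17.6,"z":5,"roll":0.25},
  {"x":-20.5,"y":-21,"z":6,"roll":0.3},
  {"x":-23.8,"y":-24.4,"z":7,"roll":0.35},
  {"x":-27.1,"y":-27.8,"z":7.5,"roll":0.4},
  {"x":-30.4,"y":-30.9,"z":8,"roll":0.45},
  {"x":-33.3,"y":-33.7,"z":8,"roll":0.47},
], fingers=1)

```text
clock: 2.9
tool_pos: [0.4012, 0.0796, 0.1275]
orientation: [[-0.628, 0.778, -0.0], [0.778, 0.628, 0.0], [0.0, -0.0, -1.0]]
wrist_force: [0.6, 0.2, 0.0]
gripper_width: -0.001
gripper_force: 0.0
```

send_rows([
  {"x":-4,"y":-2},
  {"x":-8,"y":-4},
  {"x":-11,"y":-5.8},
  {"x":-12,"y":-5.8},
  {"x":-12,"y":-5.8},
])

```text
invalid input at $.steps[0]: expected keys x, y, z, roll
```

Run:
```python
from h import *
np.set_printoptions(precision=4,suppress=True)
s,d=snap('wrist','w1.png'); print(s['tool_pos'])
import pickle; pickle.dump((s,d),open('w1.pkl','wb'))
for t in ['window','rocker_end','rocker','coil_middle']: print(t,[(np.round(r['location']).tolist(),round(r['conf'],2)) for r in env.recognise('wrist',t)][:3])
```

```text
[0.4012 0.0796 0.1275]
window [([317.0, 329.0], 0.75)]
rocker_end []
rocker [([511.0, 66.0], 0.66), ([322.0, 329.0], 0.19)]
coil_middle [([322.0, 332.0], 0.74), ([407.0, 170.0], 0.61)]
```

View pics/w1.png

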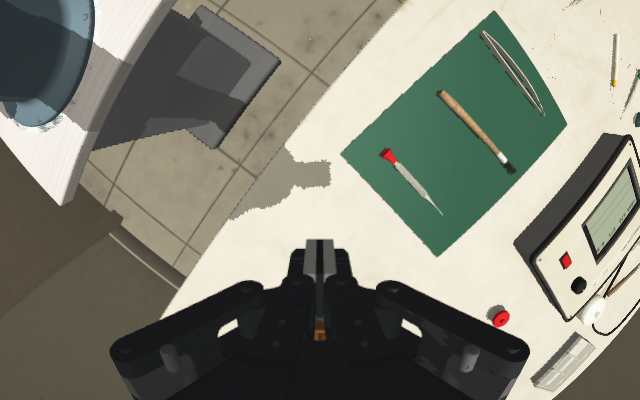

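send_rows([
  {"x":-1.2,"y":-0.6,"z":0,"roll":-0.149},
  {"x":-2.4,"y":-1.2,"z":0,"roll":-0.298},
  {"x":-3.6,"y":-1.8,"z":0,"roll":-0.447},
  {"x":-4.8,"y":-2.4,"z":0,"roll":-0.596},
  {"x":-6,"y":-3,"z":0,"roll":-0.745},
  {"x":-7.2,"y":-3.6,"z":0,"roll":-0.894},
  {"x":-8.4,"y":-4.2,"z":0,"roll":-1.043},
  {"x":-9.6,"y":-4.8,"z":0,"roll":-1.192},
  {"x":-10.8,"y":-5.4,"z":0,"roll":-1.341},
  {"x":-11.8,"y":-5.8,"z":0,"roll":-1.49},
])

```text
clock: 4.15
tool_pos: [0.4302, -0.0452, 0.1278]
orientation: [[-0.82, -0.573, -0.0], [-0.573, 0.82, 0.0], [-0.0, 0.0, -1.0]]
wrist_force: [-0.2, 0.3, 0.2]
gripper_width: 0.003
gripper_force: 0.0
```

send_rows([
  {"x":0,"y":0,"z":0,"roll":-0.149},
  {"x":0,"y":0,"z":0,"roll":-0.298},
  {"x":0,"y":0,"z":0,"roll":-0.447},
  {"x":0,"y":0,"z":0,"roll":-0.596},
  {"x":0,"y":0,"z":0,"roll":-0.745},
  {"x":0,"y":0,"z":0,"roll":-0.894},
  {"x":0,"y":0,"z":0,"roll":-1.043},
  {"x":0,"y":0,"z":0,"roll":-1.192},
  {"x":0,"y":0,"z":0,"roll":-1.341},
  {"x":0,"y":0,"z":0,"roll":-1.49},
])

```text
clock: 5.15
tool_pos: [0.4301, -0.0445, 0.1278]
orientation: [[0.505, -0.863, -0.0], [-0.863, -0.505, 0.001], [-0.001, -0.0, -1.0]]
wrist_force: [0.3, 0.3, -0.2]
gripper_width: -0.002
gripper_force: 0.0
```

send_rows([
  {"x":0,"y":0,"z":0,"roll":-0.149},
  {"x":0,"y":0,"z":0,"roll":-0.162},
  {"x":0,"y":0,"z":0,"roll":-0.162},
])

```text
clock: 5.45
tool_pos: [0.4302, -0.0453, 0.1278]
orientation: [[0.63, -0.777, -0.0], [-0.777, -0.63, 0.0], [-0.0, -0.0, -1.0]]
wrist_force: [-0.4, -0.1, 0.0]
gripper_width: -0.005
gripper_force: 0.0
```

Run:
```python
from h import *
np.set_printoptions(precision=4,suppress=True)
s,d=snap('wrist','w2.png'); print(s['tool_pos'],s['orientation'][:,0],s['joint_positions'])
import pickle; pickle.dump((s,d),open('w2.pkl','wb'))
for t in ['window','rocker_end','rocker','coil_middle']: print(t,[(np.round(r['location']).tolist(),round(r['conf'],2)) for r in env.recognise('wrist',t)][:3])
```

```text
[ 0.4302 -0.0453  0.1278] [ 0.6297 -0.7769 -0.0002] [ -14.4359    7.9222  -25.8385   56.246     0.0145 -143.4616]
window [([271.0, 102.0], 0.64)]
rocker_end []
rocker [([323.0, 110.0], 0.7)]
coil_middle [([276.0, 102.0], 0.6)]
```

View pics/w2.png

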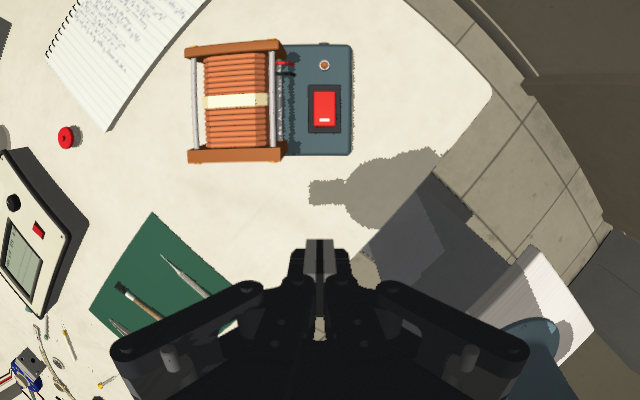

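Run:
```python
from h import *
import pickle
s,d=pickle.load(open('w2.pkl','rb'))
a=d['img'][30:180,170:370]; cv2.imwrite('pics/w2c.png',cv2.resize(a,None,fx=4,fy=4,interpolation=cv2.INTER_CUBIC))
```

```text
(no output)
```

View pics/w2c.png

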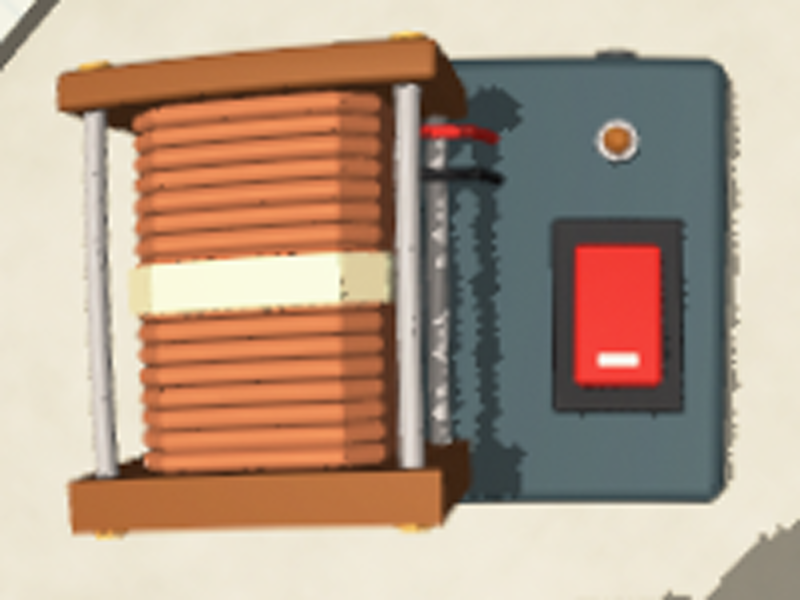

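```bash
cat > m.py <<'E'
from h import *
import pickle
np.set_printoptions(precision=4,suppress=True)
s,d=pickle.load(open('w2.pkl','rb'))
P=lambda X,Y,z:atz(d,(170+X/4,30+Y/4),z,s)
F=[P(72,532,.076),P(441,524,.076)]; B=[P(75,480,.076),P(445,472,.076)]; R=[P(60,110,.076),P(437,80,.076)];R2=[P(58,72,.076),P(432,38,.076)]
for n,q in zip('F B R R2'.split(),(F,B,R,R2)): print(n,*q,'mid',(q[0]+q[1])/2,'w',np.linalg.norm(q[0]-q[1]))
ax=(R[0]+R[1]-F[0]-F[1])/2; print('len(80)',np.linalg.norm(ax),'yaw',np.degrees(np.arctan2(ax[1],ax[0])))
w=F[1]-F[0];print('yaw from w',np.degrees(np.arctan2(w[1],w[0]))+90)
for n,p in [('dash',(618,360,.036)),('rearedge',(618,246,.0275)),('frontedge',(618,385,.036)),('baseFR',(722,498,.024)),('baseRR',(722,62,.024))]: print(n,P(*p))
E
python3 m.py
```

```text
F [ 0.529  -0.0098  0.076 ] [ 0.4736 -0.0548  0.076 ] mid [ 0.5013 -0.0323  0.076 ] w 0.07129295216052116
B [ 0.534  -0.0185  0.076 ] [ 0.4788 -0.0626  0.076 ] mid [ 0.5064 -0.0405  0.076 ] w 0.07071469473659972
R [ 0.5783 -0.0722  0.076 ] [ 0.5233 -0.1162  0.076 ] mid [ 0.5508 -0.0942  0.076 ] w 0.07042089498209646
R2 [ 0.5833 -0.0777  0.076 ] [ 0.5289 -0.1217  0.076 ] mid [ 0.5561 -0.0997  0.076 ] w 0.07000822897416718
len(80) 0.07929690699152853 yaw -51.38068914370843
yaw from w -50.91611284283863
dash [ 0.4659 -0.0962  0.036 ]
rearedge [ 0.481  -0.115   0.0275]
frontedge [ 0.4626 -0.0922  0.036 ]
baseFR [ 0.4285 -0.087   0.024 ]
baseRR [ 0.4897 -0.161   0.024 ]
```

send_rows([
  {"x":3,"y":0.25,"z":2,"roll":0},
  {"x":5.7,"y":0.45,"z":5,"roll":0},
  {"x":5.7,"y":0.45,"z":7.5,"roll":0},
  {"x":5.7,"y":0.45,"z":8.8,"roll":0},
  {"x":5.7,"y":0.45,"z":9.1,"roll":0},
  {"x":5.7,"y":0.45,"z":9.2,"roll":0},
  {"x":5.7,"y":0.45,"z":9.3,"roll":0},
  {"x":5.7,"y":0.45,"z":9.4,"roll":0},
  {"x":5.7,"y":0.45,"z":9.4,"roll":0},
])

```text
clock: 6.6
tool_pos: [0.4633, -0.0937, 0.0345]
orientation: [[0.63, -0.777, 0.001], [-0.777, -0.63, -0.0], [0.001, -0.001, -1.0]]
wrist_force: [0.4, 0.8, -0.1]
gripper_width: -0.001
gripper_force: 0.0
```

send_rows([
  {"x":0,"y":0,"z":0.1,"roll":0},
  {"x":0,"y":0,"z":0.2,"roll":0},
  {"x":0,"y":0,"z":0.3,"roll":0},
  {"x":0,"y":0,"z":0.3,"roll":0},
])

```text
clock: 7.0
tool_pos: [0.4626, -0.0936, 0.0307]
orientation: [[0.63, -0.777, -0.0], [-0.777, -0.63, 0.0], [-0.0, 0.0, -1.0]]
wrist_force: [-0.3, -0.2, -0.7]
gripper_width: -0.005
gripper_force: 0.0
```

send_rows([
  {"x":0,"y":0,"z":0.1,"roll":0},
  {"x":0,"y":0,"z":0.1,"roll":0},
  {"x":0,"y":0,"z":-3,"roll":0},
  {"x":-2,"y":0,"z":-7,"roll":0},
  {"x":-5.7,"y":-0.45,"z":-9.7,"roll":0},
  {"x":-5.7,"y":-0.45,"z":-9.7,"roll":0},
])

```text
clock: 7.6
tool_pos: [0.4305, -0.0448, 0.1311]
orientation: [[0.632, -0.775, 0.004], [-0.775, -0.632, 0.0], [0.003, -0.003, -1.0]]
wrist_force: [1.1, -0.6, -0.5]
gripper_width: -0.002
gripper_force: 0.0
```

Run:
```python
from h import *
import pickle
s,d=snap('wrist','w3.png'); s2,d2=pickle.load(open('w2.pkl','rb')); print(s['tool_pos'],s['orientation'][:,0])
f=lambda i:cv2.resize(i['img'][70:160,280:370],None,fx=4.4,fy=4.4,interpolation=cv2.INTER_CUBIC)
cv2.imwrite('pics/w3c.png',np.hstack([f(d2),f(d)]))
```

```text
[ 0.43048763 -0.04475881  0.13113462] [ 0.63192691 -0.7750237   0.00257777]
```

View pics/w3c.png

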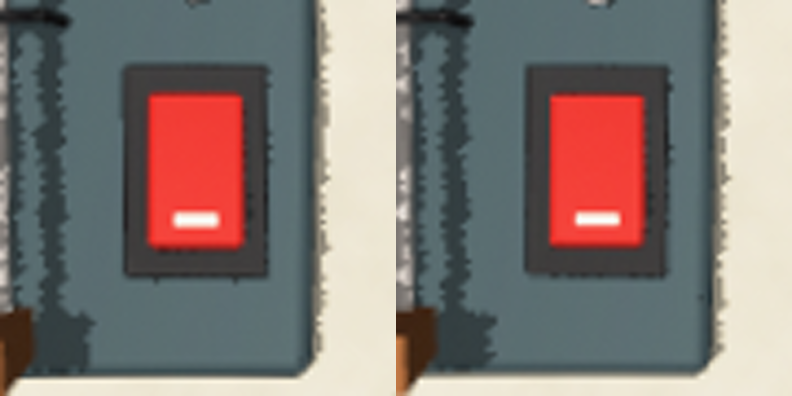

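send_rows([
  {"x":3,"y":0.25,"z":3,"roll":0},
  {"x":6.2,"y":0.5,"z":6,"roll":0},
  {"x":6.2,"y":0.5,"z":8.5,"roll":0},
  {"x":6.2,"y":0.5,"z":9.5,"roll":0},
  {"x":6.2,"y":0.5,"z":9.7,"roll":0},
  {"x":6.2,"y":0.5,"z":9.7,"roll":0},
])

```text
clock: 8.25
tool_pos: [0.465, -0.0976, 0.0307]
orientation: [[0.63, -0.777, -0.001], [-0.777, -0.63, 0.0], [-0.001, 0.001, -1.0]]
wrist_force: [0.3, 0.6, -0.5]
gripper_width: 0.003
gripper_force: 0.0
```

send_rows([
  {"x":0,"y":0,"z":0.1,"roll":0},
  {"x":0,"y":0,"z":0.1,"roll":0},
])

```text
clock: 8.45
tool_pos: [0.4664, -0.0979, 0.0308]
orientation: [[0.63, -0.776, 0.002], [-0.776, -0.63, -0.001], [0.002, -0.001, -1.0]]
wrist_force: [0.1, -0.4, 0.1]
gripper_width: 0.002
gripper_force: 0.0
```

send_rows([
  {"x":0,"y":0,"z":0.1,"roll":0},
  {"x":0,"y":0,"z":0.1,"roll":0},
])

```text
clock: 8.65
tool_pos: [0.4658, -0.0979, 0.0292]
orientation: [[0.63, -0.777, 0.001], [-0.777, -0.63, -0.0], [0.001, -0.001, -1.0]]
wrist_force: [0.0, 0.1, 0.6]
gripper_width: 0.003
gripper_force: 0.0
```

send_rows([
  {"x":0,"y":0,"z":0.1,"roll":0},
  {"x":0,"y":0,"z":0.1,"roll":0},
])

```text
clock: 8.85
tool_pos: [0.4654, -0.0978, 0.0278]
orientation: [[0.63, -0.777, 0.0], [-0.777, -0.63, 0.0], [-0.0, -0.0, -1.0]]
wrist_force: [1.0, 0.5, 0.4]
gripper_width: 0.003
gripper_force: 0.0
```

Run:
```python
from h import *
s,d=snap('wrist','w4.png'); print(s['tool_pos'],s['wrist_force'])
cv2.imwrite('pics/w4c.png',cv2.resize(d['img'][120:300,180:420],None,fx=3.3,fy=3.3,interpolation=cv2.INTER_CUBIC))
```

```text
[ 0.46544575 -0.09780886  0.02777772] [0.97649341 0.50044586 0.43655592]
```

View pics/w4c.png

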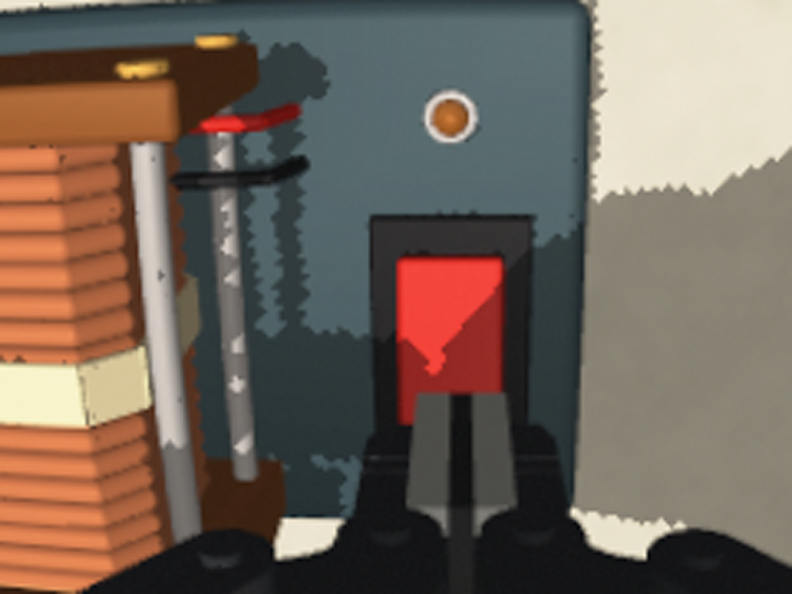

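send_rows([
  {"x":0,"y":0,"z":0.1,"roll":0},
  {"x":0,"y":0,"z":0.2,"roll":0},
  {"x":0,"y":0,"z":0.2,"roll":0},
])

```text
clock: 9.2
tool_pos: [0.4653, -0.0978, 0.0256]
orientation: [[0.63, -0.777, -0.0], [-0.777, -0.63, 0.0], [-0.0, 0.0, -1.0]]
wrist_force: [1.0, 0.4, -1.0]
gripper_width: -0.002
gripper_force: 0.0
```

send_rows([
  {"x":0,"y":0,"z":0.1,"roll":0},
  {"x":0,"y":0,"z":0.2,"roll":0},
  {"x":0,"y":0,"z":0.2,"roll":0},
])

```text
clock: 9.5
tool_pos: [0.4654, -0.0978, 0.0236]
orientation: [[0.63, -0.777, -0.0], [-0.777, -0.63, 0.0], [-0.0, 0.0, -1.0]]
wrist_force: [-0.1, -0.1, 1.1]
gripper_width: 0.0
gripper_force: 0.0
```

send_rows([
  {"x":0,"y":0,"z":0.1,"roll":0},
  {"x":0,"y":0,"z":0.2,"roll":0},
  {"x":0,"y":0,"z":0.2,"roll":0},
])

```text
clock: 9.8
tool_pos: [0.4654, -0.0978, 0.0216]
orientation: [[0.63, -0.777, -0.0], [-0.777, -0.63, 0.0], [-0.0, 0.0, -1.0]]
wrist_force: [-0.4, 0.6, 0.0]
gripper_width: -0.001
gripper_force: 0.0
```

Run:
```python
from h import *
s,d=snap('wrist','w5.png'); print(s['tool_pos'],s['wrist_force'],s['torque'],s['effort'],s['joint_positions'])
e=env.snapshot('side'); cv2.imwrite('pics/s5.png',e['img'])
T=np.array(e['extrinsics']);K=np.array(e['camera_matrix'])
for p in [s['tool_pos'],s['tool_pos']+[0,0,.019]]:
    q=K@(T[:3,:3].T@(p-T[:3,3])); print(q[:2]/q[2])
a=cv2.resize(d['img'][170:260,260:380],None,fx=3.3,fy=3.3,interpolation=cv2.INTER_CUBIC)
b=cv2.resize(e['img'][90:200,280:380],None,fx=4,fy=4,interpolation=cv2.INTER_CUBIC)
c=np.zeros((440,800,3),np.uint8); c[:a.shape[0],:396]=a; c[:440,400:800]=b; cv2.imwrite('pics/c5.png',c)
```

```text
[ 0.46537422 -0.09778259  0.02162747] [-0.39102466  0.60406687  0.03025912] [-0.02680665 -0.0028892   0.0359707 ] [-7.94906256e-03 -3.85692859e+01  2.16557014e+01 -4.88113146e-02
  4.49126246e-04  2.97193139e-05] [-1.95203244e+01  1.88628532e+01 -2.92272895e+01  4.19257278e+01
  6.57712853e-03 -1.48562543e+02]
[349.58953585 165.77920627]
[349.77313872 160.0897597 ]
```

View pics/c5.png

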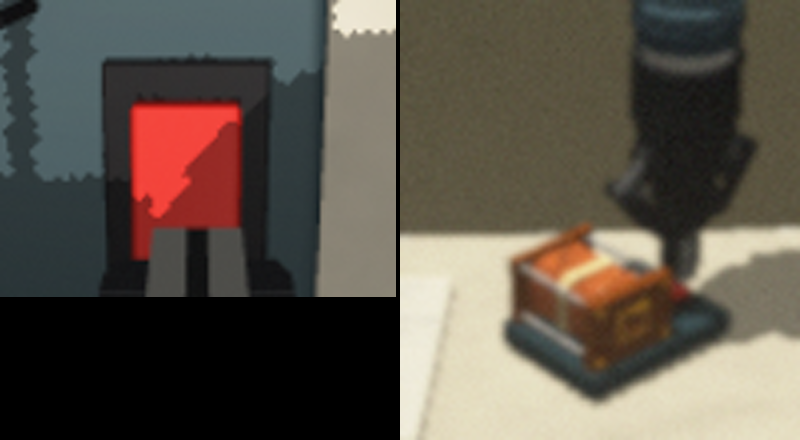

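send_rows([
  {"x":0,"y":0,"z":0.1,"roll":0},
  {"x":0,"y":0,"z":0.2,"roll":0},
  {"x":0,"y":0,"z":0.3,"roll":0},
  {"x":0,"y":0,"z":0.3,"roll":0},
])

```text
clock: 10.3
tool_pos: [0.4653, -0.0978, 0.0186]
orientation: [[0.63, -0.777, -0.0], [-0.777, -0.63, 0.0], [-0.0, 0.0, -1.0]]
wrist_force: [0.5, -0.7, -0.6]
gripper_width: -0.001
gripper_force: 0.0
```

send_rows([
  {"x":0,"y":0,"z":0.1,"roll":0},
  {"x":0,"y":0,"z":0.2,"roll":0},
  {"x":0,"y":0,"z":0.2,"roll":0},
])

```text
clock: 10.6
tool_pos: [0.4654, -0.0978, 0.0166]
orientation: [[0.63, -0.777, -0.0], [-0.777, -0.63, 0.0], [-0.0, 0.0, -1.0]]
wrist_force: [-0.4, 0.4, -0.3]
gripper_width: -0.003
gripper_force: 0.0
```

send_rows([
  {"x":0,"y":0,"z":0.1,"roll":0},
  {"x":0,"y":0,"z":0.1,"roll":0},
])

```text
clock: 10.8
tool_pos: [0.4654, -0.0978, 0.0157]
orientation: [[0.63, -0.777, -0.0], [-0.777, -0.63, 0.0], [-0.0, -0.0, -1.0]]
wrist_force: [0.0, -0.9, -0.5]
gripper_width: -0.003
gripper_force: 0.0
```

send_rows([
  {"x":0,"y":0,"z":0.1,"roll":0},
  {"x":0,"y":0,"z":0.2,"roll":0},
  {"x":0,"y":0,"z":0.2,"roll":0},
])

```text
clock: 11.1
tool_pos: [0.4654, -0.0978, 0.0136]
orientation: [[0.63, -0.777, -0.0], [-0.777, -0.63, 0.0], [-0.0, 0.0, -1.0]]
wrist_force: [-0.2, 0.3, -0.3]
gripper_width: -0.002
gripper_force: 0.0
```

send_rows([
  {"x":0,"y":0,"z":0.1,"roll":0},
  {"x":0,"y":0,"z":0.1,"roll":0},
])

```text
clock: 11.3
tool_pos: [0.4655, -0.0978, 0.0128]
orientation: [[0.63, -0.777, 0.0], [-0.777, -0.63, 0.0], [-0.0, -0.0, -1.0]]
wrist_force: [-0.1, 0.3, 1.3]
gripper_width: -0.002
gripper_force: 0.4
```

send_rows([
  {"x":0,"y":0,"z":0.1,"roll":0},
  {"x":0,"y":0,"z":0.1,"roll":0},
])

```text
clock: 11.5
tool_pos: [0.4653, -0.0976, 0.0118]
orientation: [[0.63, -0.777, -0.0], [-0.777, -0.63, 0.001], [-0.001, -0.0, -1.0]]
wrist_force: [-1.3, 1.1, 1.8]
gripper_width: 0.003
gripper_force: 1.0
```

send_rows([
  {"x":0,"y":0,"z":0.1,"roll":0},
  {"x":0,"y":0,"z":0.2,"roll":0},
  {"x":0,"y":0,"z":0.2,"roll":0},
])

```text
clock: 11.8
tool_pos: [0.465, -0.0972, 0.0102]
orientation: [[0.63, -0.776, -0.0], [-0.776, -0.63, 0.001], [-0.001, -0.0, -1.0]]
wrist_force: [-2.7, 3.0, 8.6]
gripper_width: -0.001
gripper_force: 4.5
```

send_rows([
  {"x":0,"y":0,"z":0.1,"roll":0},
  {"x":0,"y":0,"z":0.1,"roll":0},
])

```text
clock: 12.0
tool_pos: [0.465, -0.097, 0.0097]
orientation: [[0.63, -0.776, -0.0], [-0.776, -0.63, 0.001], [-0.001, -0.001, -1.0]]
wrist_force: [-5.8, 4.4, 15.5]
gripper_width: -0.003
gripper_force: 7.7
```

send_rows([
  {"x":0,"y":0,"z":0.1,"roll":0},
  {"x":0,"y":0,"z":0.1,"roll":0},
])

```text
clock: 12.2
tool_pos: [0.4649, -0.097, 0.0094]
orientation: [[0.63, -0.776, -0.0], [-0.776, -0.63, 0.001], [-0.001, -0.001, -1.0]]
wrist_force: [-7.5, 5.3, 23.1]
gripper_width: 0.003
gripper_force: 11.8
```

send_rows([
  {"x":0,"y":0,"z":-0.4,"roll":0},
  {"x":-0.6,"y":0,"z":-0.4,"roll":0},
  {"x":-0.6,"y":0,"z":-0.2,"roll":0},
  {"x":-0.6,"y":0,"z":0,"roll":0},
  {"x":-0.6,"y":0,"z":0,"roll":0},
])

```text
clock: 12.7
tool_pos: [0.4615, -0.0929, 0.0086]
orientation: [[0.63, -0.777, -0.0], [-0.777, -0.63, 0.0], [-0.0, -0.0, -1.0]]
wrist_force: [-5.4, 2.8, 16.0]
gripper_width: 0.004
gripper_force: 8.0
```

send_rows([
  {"x":0,"y":0,"z":0.1,"roll":0},
  {"x":0,"y":0,"z":0.1,"roll":0},
])

```text
clock: 12.9
tool_pos: [0.4615, -0.093, 0.0084]
orientation: [[0.63, -0.777, 0.0], [-0.777, -0.63, 0.0], [0.0, -0.0, -1.0]]
wrist_force: [-7.7, 2.9, 23.7]
gripper_width: 0.001
gripper_force: 12.3
```

send_rows([
  {"x":0,"y":0,"z":-4,"roll":0},
  {"x":0,"y":0,"z":-8,"roll":0},
  {"x":-3,"y":-2,"z":-11,"roll":-0.06},
  {"x":-7,"y":-4,"z":-12.2,"roll":-0.2},
  {"x":-11,"y":-6,"z":-12.2,"roll":-0.34},
  {"x":-15,"y":-8.5,"z":-12.2,"roll":-0.48},
  {"x":-19,"y":-11,"z":-12.2,"roll":-0.62},
  {"x":-23,"y":-13.5,"z":-12.2,"roll":-0.76},
  {"x":-27,"y":-16,"z":-12.2,"roll":-0.84},
  {"x":-31,"y":-18,"z":-12.2,"roll":-0.84},
], fingers=0.4, squeeze=40)

```text
clock: 13.9
tool_pos: [0.406, 0.263, 0.1282]
orientation: [[0.999, -0.048, 0.0], [-0.048, -0.999, -0.0], [0.0, 0.0, -1.0]]
wrist_force: [1.3, -0.0, 0.3]
gripper_width: 0.3
gripper_force: 0.0
```

send_rows([
  {"x":-2,"y":-3.7,"z":0,"roll":0},
  {"x":-2,"y":-3.7,"z":0,"roll":0},
  {"x":-2,"y":-3.7,"z":0,"roll":0},
])

```text
clock: 14.2
tool_pos: [0.3875, 0.2993, 0.1281]
orientation: [[0.999, -0.047, -0.001], [-0.047, -0.999, -0.001], [-0.001, 0.001, -1.0]]
wrist_force: [0.8, -0.2, -0.1]
gripper_width: 0.302
gripper_force: 0.0
```

Run:
```python
from h import *
import pickle
np.set_printoptions(precision=4,suppress=True)
s,d=snap('wrist','w6.png'); pickle.dump((s,d),open('w6.pkl','wb')); print(s['tool_pos'],s['orientation'][:,0],s['joint_positions'],s['gripper_width'])
for t in ['tweezers','tweezers_tip']: print(t,[(np.round(r['location'],1).tolist(),round(r['conf'],2),atz(d,r['location'],.0065,s)) for r in env.recognise('wrist',t)][:3])
W=np.eye(4);W[:3,:3]=s['orientation'];W[:3,3]=s['tool_pos'];T=np.linalg.inv(W@np.array(d['tool_from_camera']));K=np.array(d['camera_matrix'])
for p in [(.5439,.3004,.0065),(.4267,.3067,.0065)]:
    q=T[:3,:3]@p+T[:3,3]; th=np.arctan2(np.hypot(q[0],q[1]),q[2]); print(K[:2,2]+K[0,0]*th*q[:2]/np.hypot(q[0],q[1]))
```

```text
[0.3875 0.2993 0.1281] [ 0.9989 -0.047  -0.0006] [  30.2807   14.2183  -17.842    58.0024   -0.036  -147.026 ] 0.30158509666342964
tweezers [([475.7, 103.8], 0.73, array([0.4642, 0.1403, 0.0065])), ([308.2, 97.5], 0.55, array([0.4695, 0.3059, 0.0065]))]
tweezers_tip [([307.4, 97.9], 0.66, array([0.4692, 0.3067, 0.0065])), ([613.3, 73.4], 0.61, array([ 0.5262, -0.0926,  0.0065]))]
[310.5539  19.3351]
[309.6671 143.5494]
```

Run:
```python
import cv2
a=cv2.imread('pics/w6.png')[5:165,280:340]; a=cv2.resize(a,None,fx=5,fy=5,interpolation=cv2.INTER_CUBIC)
cv2.imwrite('pics/w6c.png',cv2.rotate(a,cv2.ROTATE_90_CLOCKWISE))
```

```text
(no output)
```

View pics/w6c.png

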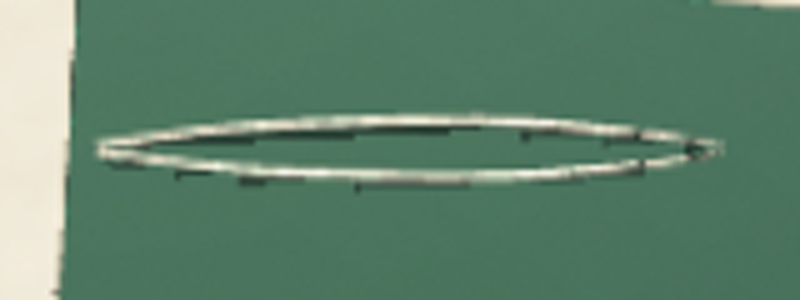

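Run:
```python
from h import *
import pickle
np.set_printoptions(precision=4,suppress=True)
s,d=pickle.load(open('w6.pkl','rb'))
f=lambda X,Y:(280+Y/5,5+(799-X)/5)
a=atz(d,f(97,149),.007,s);b=atz(d,f(722,147),.007,s);v=b-a
print(a,b,(a+b)/2,np.linalg.norm(v),np.degrees(np.arctan2(v[1],v[0])))
m=[atz(d,f(X,Y),.009,s) for X,Y in((410,119),(410,180))]; print('mid',m,(m[0]+m[1])/2)
g=(a+b)/2-v/np.linalg.norm(v)*.022; print('grasp',g)
R=np.array(s['orientation']); print('tool shift cm',R.T@(g-s['tool_pos'])*100)
print('tool yaw',np.degrees(np.arctan2(R[1,0],R[0,0])))
```

```text
[0.425  0.3066 0.007 ] [0.5428 0.3015 0.007 ] [0.4839 0.3041 0.007 ] 0.11784468131717046 -2.509623613591928
mid [array([0.4832, 0.3092, 0.009 ]), array([0.4826, 0.2982, 0.009 ])] [0.4829 0.3037 0.009 ]
grasp [0.4619 0.305  0.007 ]
tool shift cm [ 7.4164 -0.9363 12.0998]
tool yaw -2.6932729906672246
```

send_rows([
  {"x":4,"y":-0.5,"z":3,"roll":0},
  {"x":7.2,"y":-0.93,"z":6,"roll":0},
  {"x":7.2,"y":-0.93,"z":9,"roll":0},
  {"x":7.2,"y":-0.93,"z":11.5,"roll":0},
  {"x":7.2,"y":-0.93,"z":13,"roll":0},
  {"x":7.2,"y":-0.93,"z":13.5,"roll":0},
  {"x":7.2,"y":-0.93,"z":13.5,"roll":0},
])

```text
clock: 15.05
tool_pos: [0.4604, 0.3034, -0.0067]
orientation: [[0.999, -0.051, -0.001], [-0.051, -0.999, -0.001], [-0.001, 0.001, -1.0]]
wrist_force: [-1.5, 0.5, 0.6]
gripper_width: 0.303
gripper_force: 0.0
```

send_rows([
  {"x":0,"y":0,"z":0.3,"roll":0},
  {"x":0,"y":0,"z":0.6,"roll":0},
  {"x":0,"y":0,"z":0.6,"roll":0},
])

```text
clock: 15.35
tool_pos: [0.4609, 0.3048, -0.0117]
orientation: [[0.999, -0.049, 0.001], [-0.049, -0.999, 0.0], [0.001, -0.001, -1.0]]
wrist_force: [0.2, 0.5, 0.0]
gripper_width: 0.299
gripper_force: 0.0
```

send_rows([
  {"x":0,"y":0,"z":0.3,"roll":0},
  {"x":0,"y":0,"z":0.4,"roll":0},
  {"x":0,"y":0,"z":0.4,"roll":0},
])

```text
clock: 15.65
tool_pos: [0.4603, 0.3046, -0.0163]
orientation: [[0.999, -0.049, -0.0], [-0.049, -0.999, -0.0], [-0.0, 0.0, -1.0]]
wrist_force: [-0.2, -0.9, 0.2]
gripper_width: 0.304
gripper_force: 0.0
```

send_rows([
  {"x":0,"y":0,"z":0.2,"roll":0},
  {"x":0,"y":0,"z":0.4,"roll":0},
  {"x":0,"y":0,"z":0.4,"roll":0},
])

```text
clock: 15.95
tool_pos: [0.4602, 0.3045, -0.0205]
orientation: [[0.999, -0.049, -0.001], [-0.049, -0.999, -0.0], [-0.001, 0.0, -1.0]]
wrist_force: [0.1, 0.2, -0.4]
gripper_width: 0.301
gripper_force: 0.0
```

send_rows([
  {"x":0,"y":0,"z":0,"roll":0},
  {"x":0,"y":0,"z":0,"roll":0},
  {"x":0,"y":0,"z":0,"roll":0},
  {"x":0,"y":0,"z":0,"roll":0},
  {"x":0,"y":0,"z":0,"roll":0},
  {"x":0,"y":0,"z":0,"roll":0},
], fingers=1, squeeze=30)

```text
clock: 16.55
tool_pos: [0.4605, 0.3047, -0.0202]
orientation: [[0.999, -0.049, 0.0], [-0.049, -0.999, 0.0], [0.0, -0.0, -1.0]]
wrist_force: [-0.1, 0.6, -0.0]
gripper_width: 0.104
gripper_force: 29.4
```

send_rows([
  {"x":0,"y":0,"z":-1,"roll":0},
  {"x":0,"y":0,"z":-3.5,"roll":0},
  {"x":0,"y":0,"z":-7,"roll":0},
  {"x":-0.3,"y":3,"z":-9,"roll":0.12},
  {"x":-0.6,"y":7,"z":-10,"roll":0.26},
  {"x":-0.9,"y":11,"z":-10,"roll":0.4},
  {"x":-1.2,"y":15,"z":-10,"roll":0.54},
  {"x":-1.6,"y":19,"z":-10,"roll":0.68},
  {"x":-2,"y":22.5,"z":-10,"roll":0.8},
  {"x":-2.1,"y":24.7,"z":-10,"roll":0.845},
])

```text
clock: 17.55
tool_pos: [0.4266, 0.057, 0.0805]
orientation: [[0.622, -0.783, 0.0], [-0.783, -0.622, -0.0], [0.001, -0.0, -1.0]]
wrist_force: [-0.4, 0.5, -0.0]
gripper_width: 0.101
gripper_force: 29.4
```

send_rows([
  {"x":0,"y":0,"z":0,"roll":0},
  {"x":0,"y":0,"z":0,"roll":0},
  {"x":0,"y":0,"z":0,"roll":0},
])

```text
clock: 17.85
tool_pos: [0.4277, 0.0597, 0.0802]
orientation: [[0.627, -0.779, 0.001], [-0.779, -0.627, 0.001], [0.0, -0.001, -1.0]]
wrist_force: [0.4, -0.2, -0.8]
gripper_width: 0.102
gripper_force: 29.4
```

Run:
```python
from h import *
import pickle
np.set_printoptions(precision=4,suppress=True)
s,d=snap('wrist','w7.png'); pickle.dump((s,d),open('w7.pkl','wb')); print(s['tool_pos'],s['orientation'],s['gripper_width'],s['gripper_force'])
def proj(p):
    W=np.eye(4);W[:3,:3]=s['orientation'];W[:3,3]=s['tool_pos'];T=np.linalg.inv(W@np.array(d['tool_from_camera']));K=np.array(d['camera_matrix'])
    q=T[:3,:3]@p+T[:3,3]; th=np.arctan2(np.hypot(q[0],q[1]),q[2]); return K[:2,2]+K[0,0]*th*q[:2]/np.hypot(q[0],q[1])
R=np.array(s['orientation'])
print('tip',proj(s['tool_pos']+R@[.0824,0,-.0267]),'cheek F',proj(np.array([.529,-.0098,.076])),proj(np.array([.4736,-.0548,.076])))
a=d['img'][80:260,220:420]; cv2.imwrite('pics/w7c.png',cv2.resize(a,None,fx=4,fy=4,interpolation=cv2.INTER_CUBIC)[:600])
cv2.imwrite('pics/w7c.png',cv2.resize(d['img'][80:230,220:420],None,fx=4,fy=4,interpolation=cv2.INTER_CUBIC))
```

```text
[0.4277 0.0597 0.0802] [[ 0.6271 -0.7789  0.0007]
 [-0.7789 -0.6271  0.0005]
 [ 0.0001 -0.0009 -1.    ]] 0.10213666886186193 29.43862449042001
tip [319.3719  85.7267] cheek F [254.5969  29.0692] [385.5455  28.8529]
```

View pics/w7c.png

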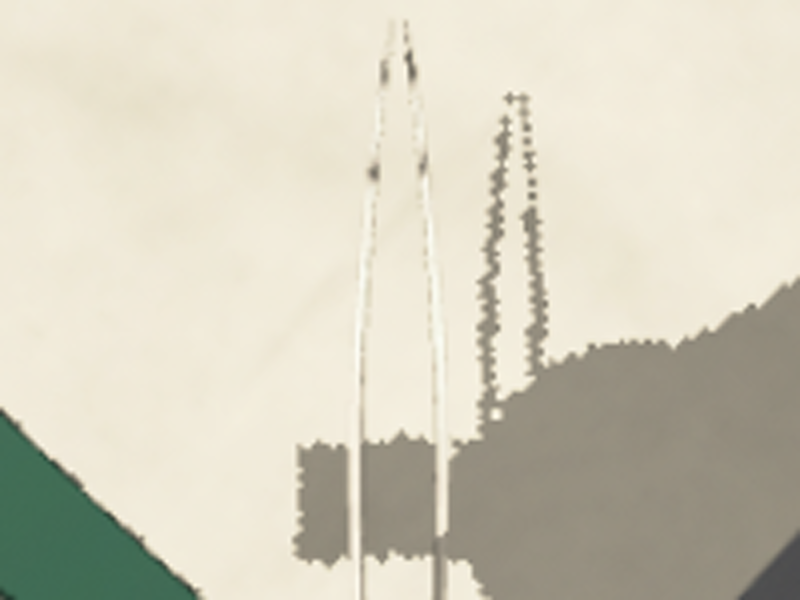

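```bash
cat > seg.py <<'E'
from h import *
def cheek(s,d,r0=0,r1=110):
    hsv=cv2.cvtColor(d['img'],cv2.COLOR_BGR2HSV).astype(int)
    m=((hsv[...,0]<22)&(hsv[...,1]>140)&(hsv[...,2]>60)).astype(np.uint8)
    for r in range(r0,r1,3):
        c=np.where(m[r])[0]
        if len(c)>30:
            y=lambda q:(np.array(s['orientation']).T@(atz(d,(q,r),.076,s)-s['tool_pos']))
            a,b=y(c[0]),y(c[-1]+0.5); print(r,c[0],c[-1],len(c),'tool x %.1f  y %.1f..%.1f mid %.2f'%(a[0]*1e3,a[1]*1e3,b[1]*1e3,(a[1]+b[1])*500))
if __name__=='__main__':
    import pickle
    cheek(*pickle.load(open('w7.pkl','rb')))
E
python3 seg.py
```

```text
0 279 427 107 tool x 134.4  y -22.1..61.1 mid 19.53
3 278 427 108 tool x 132.6  y -22.6..61.0 mid 19.23
6 279 427 107 tool x 130.7  y -22.0..61.0 mid 19.48
9 279 426 106 tool x 128.9  y -22.0..60.3 mid 19.15
12 278 427 105 tool x 127.1  y -22.5..60.8 mid 19.16
15 254 426 155 tool x 126.2  y -35.8..60.1 mid 12.16
18 254 427 155 tool x 124.3  y -35.8..60.7 mid 12.46
21 254 383 130 tool x 122.5  y -35.7..35.0 mid -0.37
24 254 384 131 tool x 120.7  y -35.7..35.5 mid -0.09
27 254 384 131 tool x 118.9  y -35.7..35.5 mid -0.08
30 255 382 51 tool x 117.1  y -35.1..34.4 mid -0.36
33 257 380 94 tool x 115.3  y -33.9..33.2 mid -0.36
36 260 373 74 tool x 113.4  y -32.2..29.3 mid -1.46
39 263 373 75 tool x 111.6  y -30.6..29.3 mid -0.63
42 69 372 80 tool x 133.4  y -172.3..28.7 mid -71.80
```

send_rows([
  {"x":0,"y":0,"z":3,"roll":0},
  {"x":0,"y":0,"z":5,"roll":0},
  {"x":0,"y":0,"z":5.7,"roll":0},
  {"x":1,"y":-0.01,"z":5.7,"roll":0},
  {"x":2,"y":-0.01,"z":5.7,"roll":0},
  {"x":3,"y":-0.01,"z":5.7,"roll":0},
  {"x":3,"y":-0.01,"z":5.7,"roll":0},
  {"x":3,"y":-0.01,"z":5.7,"roll":0},
])

```text
clock: 18.7
tool_pos: [0.447, 0.0352, 0.0234]
orientation: [[0.625, -0.78, 0.001], [-0.78, -0.625, 0.0], [0.001, -0.001, -1.0]]
wrist_force: [-0.2, 0.1, -0.5]
gripper_width: 0.107
gripper_force: 29.4
```

Run:
```python
from h import *
from seg import cheek
np.set_printoptions(precision=4,suppress=True)
s,d=snap('wrist','w8.png'); print(s['tool_pos'],s['orientation'][:,0],s['wrist_force'])
cheek(s,d,20,110)
fx=np.array([.627,-.779]); print('to final along/lat mm',(np.array([.4778,-.0032])-s['tool_pos'][:2])@np.array([fx,[-.779,-.627]]).T*1e3)
```

```text
[0.447  0.0352 0.0234] [ 0.6252 -0.7805  0.0006] [-0.2221  0.1128 -0.4718]
20 258 461 151 tool x 106.2  y -22.3..54.7 mid 16.16
23 260 461 149 tool x 105.0  y -21.6..54.6 mid 16.52
26 258 461 152 tool x 103.8  y -22.3..54.5 mid 16.13
29 258 461 152 tool x 102.6  y -22.3..54.5 mid 16.12
32 260 460 148 tool x 101.4  y -21.5..54.0 mid 16.25
35 258 461 149 tool x 100.3  y -22.2..54.4 mid 16.09
38 258 461 137 tool x 99.1  y -22.2..54.4 mid 16.08
41 260 460 148 tool x 97.9  y -21.5..53.9 mid 16.22
44 258 460 152 tool x 96.8  y -22.2..53.9 mid 15.85
47 245 460 176 tool x 96.0  y -27.0..53.9 mid 13.41
50 221 413 193 tool x 95.7  y -36.2..34.5 mid -0.88
53 221 413 193 tool x 94.5  y -36.2..34.5 mid -0.88
56 221 413 193 tool x 93.3  y -36.2..34.5 mid -0.88
59 221 413 193 tool x 92.2  y -36.2..34.5 mid -0.87
62 221 413 193 tool x 91.0  y -36.2..34.5 mid -0.87
65 221 413 193 tool x 89.9  y -36.2..34.5 mid -0.87
68 221 414 194 tool x 88.7  y -36.2..34.9 mid -0.67
71 27 413 158 tool x 106.3  y -149.5..34.5 mid -57.50
74 24 409 119 tool x 105.4  y -152.5..32.9 mid -59.76
77 25 403 108 tool x 103.5  y -151.5..30.7 mid -60.40
80 23 347 70 tool x 102.3  y -153.5..10.0 mid -71.73
to final along/lat mm [49.2202  0.1305]
```

Run:
```python
import cv2,numpy as np
i=cv2.imread('pics/w8.png')[53:66].mean(0).round().astype(int)
for c in list(range(216,226))+list(range(407,420)): print(c,i[c])
# tweezers mid columns at rows ahead of fingers
g=cv2.imread('pics/w8.png').astype(int)
for r in range(90,200,10):
    row=g[r,300:340].sum(1); print(r,(row/3).astype(int).tolist())
```

```text
216 [205 226 233]
217 [205 226 233]
218 [205 226 233]
219 [201 224 232]
220 [126 162 204]
221 [ 63 110 179]
222 [ 61 109 179]
223 [ 61 109 179]
224 [ 61 110 179]
225 [ 61 109 178]
407 [ 59 107 177]
408 [ 59 107 177]
409 [ 59 107 177]
410 [ 59 108 177]
411 [ 59 108 177]
412 [ 59 108 177]
413 [ 59 107 176]
414 [ 76 104 144]
415 [98 97 85]
416 [100  96  78]
417 [100  97  78]
418 [95 91 74]
419 [81 77 64]
90 [51, 51, 50, 50, 50, 50, 50, 49, 48, 48, 48, 48, 48, 48, 35, 46, 149, 144, 90, 39, 62, 122, 118, 79, 49, 49, 48, 47, 47, 38, 43, 47, 47, 47, 48, 48, 48, 41, 37, 41]
100 [223, 224, 224, 223, 224, 224, 225, 224, 223, 223, 223, 224, 224, 223, 218, 163, 177, 211, 224, 224, 224, 224, 171, 177, 210, 225, 224, 224, 225, 224, 223, 223, 223, 220, 201, 201, 217, 223, 215, 205]
110 [221, 221, 222, 221, 221, 220, 220, 220, 220, 220, 220, 220, 219, 219, 231, 204, 217, 222, 222, 222, 222, 222, 222, 215, 217, 223, 220, 223, 223, 223, 222, 209, 166, 134, 173, 217, 224, 224, 205, 130]
120 [221, 221, 221, 221, 221, 222, 222, 222, 222, 222, 222, 220, 208, 180, 171, 219, 223, 222, 223, 223, 223, 224, 22
[... 822 characters left out ...]
 219, 219, 206, 128, 140, 222, 234, 211, 139, 127, 188, 214, 220, 219, 221, 222, 222]
170 [218, 218, 218, 217, 217, 217, 218, 218, 225, 242, 186, 205, 217, 218, 217, 216, 216, 217, 217, 217, 218, 217, 218, 218, 218, 212, 166, 134, 171, 227, 236, 199, 218, 218, 218, 217, 217, 218, 216, 216]
180 [217, 217, 217, 218, 217, 218, 216, 223, 234, 231, 190, 208, 218, 218, 218, 218, 217, 218, 217, 217, 217, 218, 217, 217, 217, 205, 124, 124, 133, 205, 234, 223, 216, 216, 216, 216, 217, 217, 218, 218]
190 [221, 221, 221, 221, 221, 219, 218, 225, 233, 219, 169, 205, 220, 221, 220, 219, 218, 217, 216, 214, 213, 214, 215, 215, 216, 206, 146, 146, 143, 196, 227, 221, 211, 216, 218, 218, 217, 217, 218, 218]
```

send_rows([
  {"x":0,"y":-0.06,"z":0,"roll":0},
  {"x":0.4,"y":-0.06,"z":0,"roll":0},
  {"x":0.8,"y":-0.06,"z":0,"roll":0},
  {"x":1.2,"y":-0.06,"z":0,"roll":0},
  {"x":1.6,"y":-0.06,"z":0,"roll":0},
  {"x":1.6,"y":-0.06,"z":0,"roll":0},
])

```text
clock: 19.35
tool_pos: [0.4573, 0.0231, 0.0229]
orientation: [[0.625, -0.78, 0.001], [-0.78, -0.625, -0.0], [0.0, -0.0, -1.0]]
wrist_force: [0.0, -0.1, -0.8]
gripper_width: 0.106
gripper_force: 29.4
```

send_rows([
  {"x":0.4,"y":0,"z":0,"roll":0},
  {"x":0.8,"y":0,"z":0,"roll":0},
  {"x":1.2,"y":0,"z":0,"roll":0},
  {"x":1.2,"y":0,"z":0,"roll":0},
  {"x":1.2,"y":0,"z":0,"roll":0},
])

```text
clock: 19.85
tool_pos: [0.4642, 0.0141, 0.0228]
orientation: [[0.626, -0.78, -0.0], [-0.78, -0.626, 0.0], [-0.0, -0.0, -1.0]]
wrist_force: [0.1, -0.2, -0.1]
gripper_width: 0.101
gripper_force: 29.4
```

```bash
cat > chk.py <<'E'
from h import *
import sys
np.set_printoptions(precision=4,suppress=True)
s,d=snap('wrist',sys.argv[1]); print(s['tool_pos'],s['orientation'][:,0],s['wrist_force'],s['torque'],s['gripper_force'])
r=(np.array([.4778,-.0032])-s['tool_pos'][:2])@np.array([[.627,-.779],[-.779,-.627]]).T*1e3; print('to final',r)
i=d['img'].astype(int)
hsv=cv2.cvtColor(d['img'],cv2.COLOR_BGR2HSV).astype(int)
m=(hsv[...,0]<22)&(hsv[...,1]>140)&(hsv[...,2]>60)
for q in range(60,230,6):
    c=np.where(m[q])[0]
    if len(c)>100:
        p=[np.array(s['orientation']).T@(atz(d,(e,q),.076,s)-s['tool_pos'])*1e3 for e in(c[0]-.5,c[-1]+.5)]
        print(q,c[0],c[-1],len(c),'x %.1f y %.1f %.1f mid %.2f'%(p[0][0],p[0][1],p[1][1],(p[0][1]+p[1][1])/2))
E
python3 chk.py w9.png
```

```text
[0.4642 0.0141 0.0228] [ 0.6258 -0.78   -0.0002] [ 0.096  -0.1612 -0.0694] [-0.0146  0.0085 -0.0061] 29.440889472685967
to final [22.0152  0.277 ]
60 258 464 154 x 90.6 y -22.2 55.3 mid 16.53
66 260 463 149 x 88.4 y -21.5 54.8 mid 16.68
72 258 463 154 x 86.2 y -22.2 54.8 mid 16.32
78 260 462 150 x 83.9 y -21.5 54.4 mid 16.48
84 258 462 153 x 81.7 y -22.2 54.5 mid 16.12
90 258 461 150 x 79.5 y -22.3 54.1 mid 15.92
96 262 460 131 x 77.3 y -20.8 53.7 mid 16.47
102 258 377 120 x 75.1 y -22.3 20.9 mid -0.71
108 21 376 120 x 87.8 y -155.7 20.6 mid -67.59
114 24 376 121 x 84.1 y -153.0 20.6 mid -66.20
120 18 413 191 x 81.9 y -159.7 34.7 mid -62.48
126 19 413 196 x 78.5 y -159.1 34.8 mid -62.15
132 22 413 198 x 75.0 y -156.5 34.9 mid -60.80
138 223 413 191 x 62.3 y -36.1 35.0 mid -0.53
```

send_rows([
  {"x":0.3,"y":-0.03,"z":-0.04,"roll":0},
  {"x":0.6,"y":-0.03,"z":-0.04,"roll":0},
  {"x":0.9,"y":-0.03,"z":-0.04,"roll":0},
  {"x":1.2,"y":-0.03,"z":-0.04,"roll":0},
  {"x":1.2,"y":-0.03,"z":-0.04,"roll":0},
])

```text
clock: 20.4
tool_pos: [0.4724, 0.0047, 0.0233]
orientation: [[0.626, -0.78, 0.001], [-0.78, -0.626, -0.0], [0.0, -0.0, -1.0]]
wrist_force: [0.2, 0.2, -0.1]
gripper_width: 0.102
gripper_force: 29.4
```

send_rows([
  {"x":0.3,"y":0,"z":0,"roll":0},
  {"x":0.6,"y":0,"z":0,"roll":0},
  {"x":0.9,"y":0,"z":0,"roll":0},
  {"x":1.1,"y":0,"z":0,"roll":0},
  {"x":1.1,"y":0,"z":0,"roll":0},
  {"x":1.1,"y":0,"z":0,"roll":0},
  {"x":1.1,"y":0,"z":0,"roll":0},
])

```text
clock: 21.1
tool_pos: [0.4787, -0.0035, 0.0232]
orientation: [[0.626, -0.78, -0.0], [-0.78, -0.626, 0.0], [-0.0, -0.0, -1.0]]
wrist_force: [0.3, 0.8, -0.8]
gripper_width: 0.103
gripper_force: 29.4
```

```bash
python3 chk.py w10.png
```

```text
[ 0.4787 -0.0035  0.0232] [ 0.626  -0.7798 -0.0002] [ 0.3123  0.8073 -0.8418] [0.0033 0.0046 0.0394] 29.44090821533564
to final [-0.7555  0.5096]
60 259 376 118 x 90.7 y -21.9 20.5 mid -0.73
66 258 377 120 x 88.4 y -22.3 20.8 mid -0.73
102 262 463 147 x 75.1 y -20.9 55.3 mid 17.21
108 259 462 152 x 72.9 y -22.1 55.0 mid 16.47
114 260 462 151 x 70.7 y -21.7 55.1 mid 16.70
120 260 461 149 x 68.5 y -21.8 54.8 mid 16.52
126 260 460 151 x 66.3 y -21.8 54.5 mid 16.35
132 263 459 144 x 64.0 y -20.8 54.2 mid 16.74
138 28 458 135 x 71.2 y -151.5 54.0 mid -48.76
144 21 375 116 x 68.7 y -159.4 20.6 mid -69.38
150 24 375 117 x 65.3 y -157.0 20.7 mid -68.14
156 23 376 119 x 62.1 y -158.9 21.2 mid -68.85
162 28 387 142 x 58.6 y -154.5 25.5 mid -64.52
168 250 387 130 x 50.6 y -26.2 25.6 mid -0.31
174 234 405 136 x 48.4 y -32.7 32.8 mid 0.08
180 227 411 185 x 46.1 y -35.7 35.4 mid -0.11
186 227 410 184 x 43.7 y -35.8 35.2 mid -0.31
192 228 410 183 x 41.3 y -35.6 35.4 mid -0.11
198 228 409 182 x 38.8 y -35.8 35.2 mid -0.31
```

send_rows([
  {"x":0,"y":0,"z":0,"roll":0},
  {"x":0,"y":0,"z":0,"roll":0},
  {"x":0,"y":0,"z":0,"roll":0},
])

```text
clock: 21.45
tool_pos: [0.4788, -0.0035, 0.0232]
orientation: [[0.626, -0.78, 0.0], [-0.78, -0.626, 0.0], [-0.0, -0.0, -1.0]]
wrist_force: [0.0, 0.1, 0.1]
gripper_width: 0.101
gripper_force: 29.4
```

```bash
python3 -c "
from station import env
s=env.sense();print(s['wrist_force'],s['torque'],s['gripper_force'])
print(env.close_job())"
```

```text
[0.03146045 0.0834446  0.09908503] [ 0.01379445 -0.02715772 -0.00056448] 29.44121381792229
the job is handed in; nothing more can be done
None
```

I pressed the rocker down to its stop and handed the job in at about 21.5 s, with the gripper holding the tweezers in the tunnel, tips about 45 mm behind the window face and almost no force on the wrist. I judged "on" from the force and slope at the stop, since no picture showed the switched position, and the hand-in gave no verdict.

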